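# Stopper the open flask and hold the incubator hood at its balance point

### The arm

A 6-joint arm with a two-finger parallel gripper is mounted at the origin on the work surface. World frame = base frame: x ahead of the robot, y to its left, z up, the work surface at z = 0. Lengths are in mm, angles in degrees, forces in N, time in s.
With the tool pointing down it reaches from about 300 to 850 mm from the base axis. Payload 4.2 kg.
Tool frame: the origin (TCP) lies midway between the tips of the shut fingers; the grasp point (between the pads) lies 19 mm behind it (env.tcp_to_grasp is the distance from the TCP to the grasp point, in mm); z points along the fingers, x is the direction in which the jaws open and shut, and the axes are right-handed (so a half turn about z gives the same grasp; the last joint's range is limited). The gripper opens to 91 mm and grips with 3 to 60 N. Pads are 32 mm wide; open, the fingers measure 118 mm over their backs; the gripper's body (76 mm by 178 mm) begins 60 mm behind the grasp point.
Start: joints at [68.239, 18.312, 89.639, -0, 72.044, -1.146], TCP at [202.453, 538.197, 213.976] pointing down, gripper open.
Joint ranges: [-177.97, 177.97], [-48.28, 115.42], [12.27, 149.76], [-77.06, 257.06], [2.81, 150.46], [-146.56, 146.56]. Speed limits (degrees/s): [147.25, 147.25, 180, 180, 180, 180].

### API

Orientations are given as [roll, pitch, yaw] about the fixed x, y, z axes, in that order (R = Rz(yaw) Ry(pitch) Rx(roll)).
In Python, from workcell import env gives the robot as it stands.
- The arm moves only by the tool drive_tool, never from a script. Its argument "motion" is a list of rows, each a list of 2 entries, a list of its own where there are three numbers: the shift along the world's x, y, z in m, then the turn, a rotation vector about the world's x, y, z in rad. In form: [[[dx, dy, dz], [wx, wy, wz]], ...]. A call has exactly 10 rows; each row shifts and turns the commanded pose from where the row before left it; what a row does not reach is not made up. A row lasts 1/12 s, in which the tool goes at most 41.7 mm and 7.16 degrees, less where a joint would pass 70% of its speed; a pose out of reach is approached as far as the arm can. A call is refused whole if a number of a shift passes 0.0417 or a number of a turn 0.125, either way. A call with a gripper value outside its range is refused whole. "claw" is the opening, from 0 (shut) to 1 (fully open), set as the call begins (left out, the last holds). The fingers move at their own pace and stop on an object; "force" is the grip in N (left out, the last holds). Time passes only in rows, so rows that do not move let the fingers close, or fill a call up. It gives the time, the measured TCP pose, the force and the opening at its end, in the units of the state.
- env.state(): the state, without advancing time (a new reading comes with each control period).
- env.grab_frame(name): name is "side" or "top" or "wrist"; returns the picture (400x640x3 uint8, red, green, blue); there is no depth.
- env.camera_params(name): a dict with "fov_y" (degrees; the focal length in pixels is half the picture's height over the tangent of half this angle, whatever the lens; pixels are square), "cx", "cy" (the principal point, pixels), "k1" (the pictures are not rectified: a ray, as slopes to the right and down, at radius r is drawn at 1 + k1 r^2 times it, then the intrinsics apply), "pose" (4x4, takes a point from camera to world coordinates). Camera axes: x right, y down, z forward; pixel columns grow to the right and rows downward; lengths in mm; the calibration is good to about 2 mm. A picture is of the moment at which its call begins: read the wrist's pose just before it. camera_params takes no time and is no camera call; for the wrist camera it gives the pose at the moment of the call.
- env.job_done(): hands the job in, once; it reports no verdict.
The state is a dict: "time_s": time; "qpos": joint angles; "qvel": joint speeds; "effort": joint torques, N m; "ee_pos": TCP position; "ee_rot": TCP orientation; "force": force on the tool from outside, world axes, zero at the start; "torque": the same for the moment, N m; "gripper_width": finger opening in mm.
Only numpy, scipy, OpenCV 4.12 (cv2) and the standard library are available. Lean on these libraries where they do the work, as an engineer would, in place of code of your own. Each camera call takes 0.05 s, during which the arm holds its last target.

### The job

I am about to clip a new strut onto the hood of the flask incubator, so first close the one open flask with the stopper that fits its neck: fully home with its lip down level on the rim, then let go of it, and leave the flask in its clamp. Then take the hood by the pull tab on its free edge, swing it forward off its back stop to its balance point, where it falls neither back nor forward, and finish while still holding it there for me. Do not let the hood drop forward over the flasks, and leave everything else where it is.

Things in the scene. Friction and masses are not known exactly. Their poses are not given: they have to be found in the camera images.
- stopper: Black rubber stopper that fits the open flask, standing on its narrow end on the bench beyond the incubator's deck. 38 mm tall: a tapered plug 26 mm long (21 mm diameter at the bottom, 26 mm at the top), then a straight lip 34 mm in diameter and 12 mm high to grip. Origin at the centre of its narrow end, z up through the lip. About 26 g.
- small_stopper: A smaller black rubber stopper of the same shape for another vessel, 28 mm tall, lip 22 mm in diameter; it stands on the bench too, and the two places may be swapped. It is too small for the flask and is to be left alone. Origin at the centre of its narrow end.
- flask: The open conical glass flask, 105 mm tall, base 64 mm across; straight neck over its top 30 mm, 34 mm outside, 29 mm inside. It stands upright with 1 to 2 mm of play in one of the four steel clamps (blades 26 mm high) on the incubator's platform; which one varies. Origin under its centre, z up. With the stopper home the stopper's origin is 79 mm above this origin.
- flask_mouth (a point): Centre of the open flask's mouth, level with its rim (105 mm above the flask's origin, about 140 mm above the bench).
- closed_flask_1: A flask like the open one but already closed by a stopper like the one above, in another clamp of the incubator (clamps 92 by 104 mm apart); top of its stopper 117 mm above its origin, which is at the centre of its underside. To be left alone.
- closed_flask_2: The second closed flask, the same as closed_flask_1, in a third clamp; the fourth clamp is empty.
- incubator: White benchtop flask incubator, fixed, 290 x 290 mm, chamber rim at z = 105 mm, platform at 35 mm. Origin on the bench; x points from the control deck to the hinge side (turned to about the robot's left, +y; the deck to its right), y along the hinge. Open chamber 173 (x) by 266 mm, centred at x = 18 mm; sloping deck from x = -160 to -80 mm; hinge line at x = 118, z = 110 mm.
- hood (a joint): Angle of the clear hinged hood, rad: 0 shut over the chamber, growing as it opens about the hinge (the incubator's +y axis); 2.0 is the back stop, where it leans at the start. Almost no hinge friction: above 1.178 it falls back to the stop, below it falls shut. 1.178 is its balance point, centre of mass straight above the hinge. Hood: a box lid 203 (x) by 270 by 57 mm, 0.55 kg.
- hood_hinge (a point): Middle of the hood's hinge line, fixed on the incubator. The point's axes turn with the hood: -x from the hinge towards its free edge, y along the hinge, z out through its top sheet (at angle 0 they are the incubator's axes).
- hood_tab (a point): Centre of the hood's grey pull tab, a lug 12 mm thick (z), 50 mm wide (y), 32 mm long (x), sticking straight out of the middle of the hood's free edge (hood_c0 in the rules). In the hood's axes it lies 213 mm along -x and 27.5 mm along +z from hood_hinge. At the back stop the tab points up and 25 degrees back (away from the deck); at the balance point up and 22 degrees forward.
- strut: The new hood strut, a black and steel rod 174 mm long and 13 mm thick, lying on the bench past the incubator; origin under its middle. To be left alone.
- screwdriver: Screwdriver 170 mm long lying past the incubator, beyond the strut. To be left alone.
- beaker: Glass beaker, 68 mm in diameter and 90 mm tall, on the bench; origin under its centre. To be left alone.
- reagent_bottle: Amber bottle, 62 mm in diameter and 130 mm tall, on the bench; origin under its centre. To be left alone.
- slide_box: Grey flat box for microscope slides, 90 by 160 by 30 mm, on the bench near the robot's right; origin under its centre. To be left alone.
Things that resemble listed ones, but are neither listed nor needed, are in the scene too. Leave any brown or pink look-alike of the stopper alone.

How it is judged:
By the outcome, as a careful person would: the job done as asked, in the order asked, and still so for the second after the job is handed in, while the arm keeps its last pose, push and grip.
It also fails if it takes over 51 s, if anything falls off the work surface, if the arm or the gripper's body presses on something with over 40 N, if the wrist force passes 120 N, or if a joint passes its speed limit or range.

## Working session

There is one attempt and no reset: what is moved stays moved. The work goes in short steps, Python scripts to look and compute and a tool call to move; the robot and the scene stay as the last step left them, time stands still between calls to the robot, and variables do not carry over. Pictures are saved under pics/ and viewed, and the job is handed in when it is done.

Besides the shell and the picture viewer there is one more tool, called in YAML: its name, and indented under it one key for each argument. drive_tool: Moves the arm, as the interface text tells. Its arguments: {"type":"object","properties":{"motion":{"type":"array","items":{"type":"array"}},"claw":{"type":"number"},"force":{"type":"number"}},"required":["motion"]}

```bash
ls; mkdir -p pics; cat > h.py <<'E'
import numpy as np, cv2
from workcell import env
def snap(n,f):
    p=env.camera_params(n); im=env.grab_frame(n)
    cv2.imwrite(f'pics/{f}.png',im[:,:,::-1]); np.save(f'pics/{f}.npy',np.array([p['fov_y'],p['cx'],p['cy'],p['k1']])); np.save(f'pics/{f}_pose.npy',np.array(p['pose'])); return im,p
def load(f):
    a=np.load(f'pics/{f}.npy'); return dict(fov_y=a[0],cx=a[1],cy=a[2],k1=a[3],pose=np.load(f'pics/{f}_pose.npy'))
def K(p):
    f=200/np.tan(np.radians(p['fov_y'])/2); return np.array([[f,0,p['cx']],[0,f,p['cy']],[0,0,1.]]),np.array([p['k1'],0,0,0.])
def ray(p,u,v):
    k,d=K(p); q=cv2.undistortPointsIter(np.array([[[u,v]]],float),k,d,None,None,(3,50,1e-10))[0,0]
    T=np.array(p['pose']); r=T[:3,:3]@np.array([q[0],q[1],1]); return T[:3,3],r/np.linalg.norm(r)
def onz(p,u,v,z):
    o,r=ray(p,u,v); return o+r*(z-o[2])/r[2]
def proj(p,X):
    k,d=K(p); T=np.linalg.inv(np.array(p['pose'])); 
    return cv2.projectPoints(np.array(X,float).reshape(-1,1,3),cv2.Rodrigues(T[:3,:3])[0],T[:3,3],k,d)[0][:,0]
def tri(obs):
    A=np.zeros((3,3));b=np.zeros(3)
    for p,u,v in obs:
        o,r=ray(p,u,v);M=np.eye(3)-np.outer(r,r);A+=M;b+=M@o
    return np.linalg.solve(A,b)
E
python3 - <<'E'
from h import *
print(env.state())
for n in ['top','side','wrist']:
    im,p=snap(n,n+'0'); print(n,p)
E
```

```text
pics
{'time_s': 0.0, 'qpos': array([ 6.82403525e+01,  1.83510103e+01,  8.97066895e+01,  5.54163452e-04,
        7.20434424e+01, -1.14703096e+00]), 'qvel': array([-0.0055843 , -0.08609566,  0.03002326, -0.0894326 ,  0.01795494,
        0.00991471]), 'effort': array([-2.53461614e-03, -4.12469029e+01, -2.31972152e+01,  7.26974336e-02,
        4.58225061e-02, -1.35529863e-04]), 'ee_pos': array([202.24625672, 537.71590919, 213.12468402]), 'ee_rot': array([-1.79997449e+02,  1.01111354e-01,  6.93872144e+01]), 'force': array([-0.85704934, -0.1996426 ,  0.37073443]), 'torque': array([-0.02734908, -0.00856986,  0.03207079]), 'gripper_width': 91.30812522504924}
top {'fov_y': 45.51851665402983, 'cx': 325.3765070417507, 'cy': 197.61683512292723, 'k1': -0.020540223459927225, 'pose': array([[ 2.40329117e-02, -9.94709124e-01,  9.98808192e-02,
         4.64984560e+02],
       [-9.99666834e-01, -2.48525183e-02, -6.96952525e-03,
        -1.64389927e+02],
       [ 9.41494024e-03, -9.96800443e-02, -9.94974999e-01,
         1.39439775e+03],
       [ 0.00000000e+00,  0.00000000e+00,  0.00000000e+00,
      
[... 251 characters left out ...]
1, -4.69141106e-01,  8.40747626e-01,
        -1.44693820e+03],
       [-2.21338308e-02, -8.69989314e-01, -4.92573535e-01,
         8.59801549e+02],
       [ 0.00000000e+00,  0.00000000e+00,  0.00000000e+00,
         1.00000000e+00]])}
wrist {'fov_y': 59.85521354007296, 'cx': 316.67538834650077, 'cy': 202.65566169016913, 'k1': -0.046327251286423746, 'pose': array([[ 3.51446577e-01,  9.02135238e-01,  2.50274481e-01,
         1.29710973e+02],
       [ 9.36205435e-01, -3.38036833e-01, -9.61794272e-02,
         5.64148938e+02],
       [-2.16485745e-03,  2.68110260e-01, -9.63385801e-01,
         3.83697586e+02],
       [ 0.00000000e+00,  0.00000000e+00,  0.00000000e+00,
         1.00000000e+00]])}
```

View pics/top0.png

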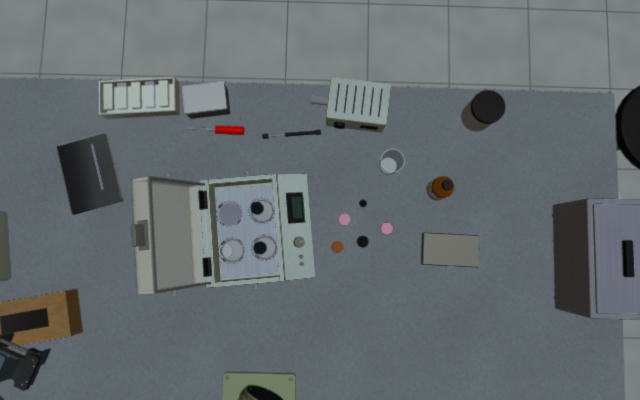

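View pics/side0.png

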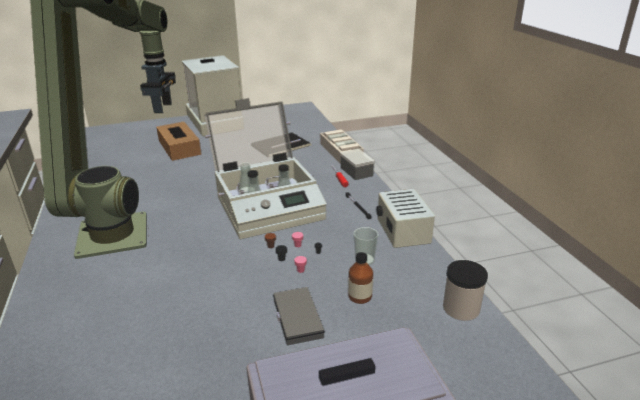

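View pics/wrist0.png

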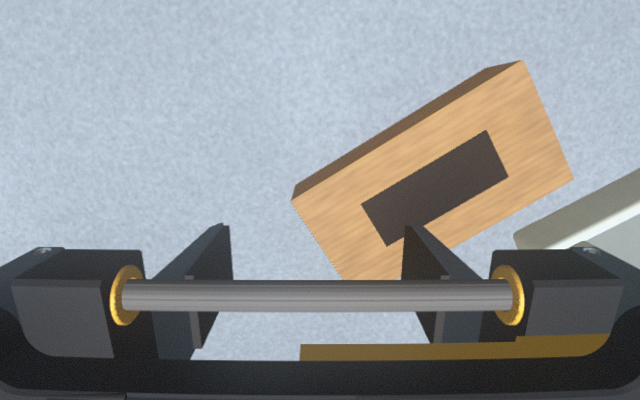

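```bash
python3 - <<'E'
import cv2,numpy as np
im=cv2.imread('pics/top0.png')
cv2.imwrite('pics/c1.png',np.vstack([cv2.resize(im[170:300,125:325],None,fx=4,fy=4,interpolation=cv2.INTER_CUBIC)]))
a=cv2.resize(im[190:260,325:405],None,fx=5,fy=5,interpolation=cv2.INTER_CUBIC)
s=cv2.imread('pics/side0.png')
b=cv2.resize(s[225:275,255:335],None,fx=5,fy=5,interpolation=cv2.INTER_CUBIC)
cv2.imwrite('pics/c2.png',np.vstack([a,b]))
cv2.imwrite('pics/c3.png',cv2.resize(s[95:235,205:335],None,fx=4,fy=4,interpolation=cv2.INTER_CUBIC))
E
```

```text
(no output)
```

View pics/c1.png

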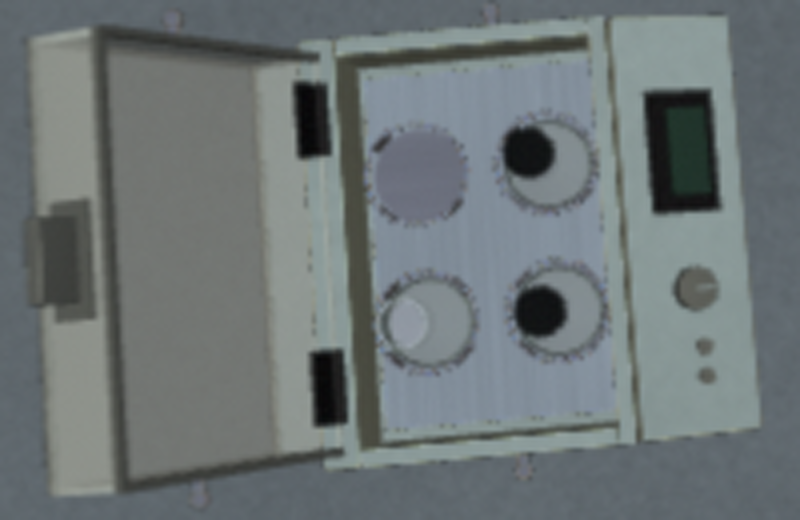

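View pics/c2.png

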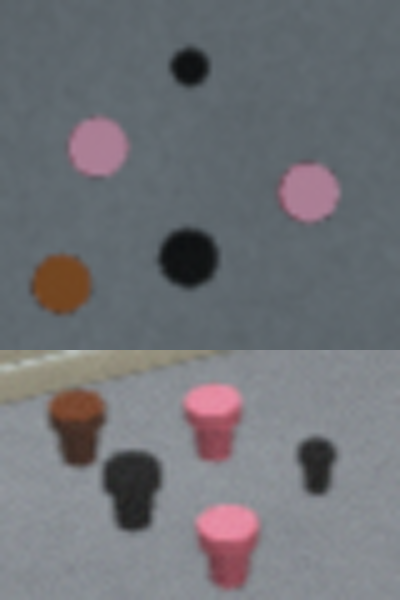

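View pics/c3.png

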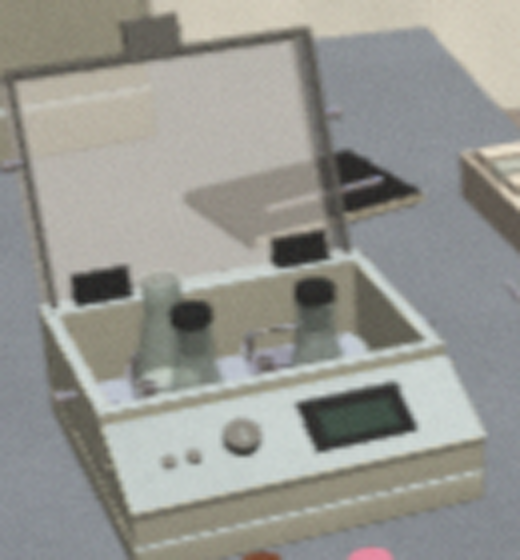

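```bash
python3 - <<'E'
from h import *
p=load('top0'); s=load('side0')
im=cv2.imread('pics/top0.png'); g=im.max(2)
def blobs(x0,y0,x1,y1,th=45):
    m=(g[y0:y1,x0:x1]<th).astype(np.uint8); n,l,st,c=cv2.connectedComponentsWithStats(m)
    return [(c[i]+[x0,y0],st[i][4]) for i in range(1,n) if st[i][4]>15]
print('stoppers');
for c,a in blobs(325,190,405,260,50): print(c,a,2*np.sqrt(a/np.pi)*np.linalg.norm(onz(p,c[0]+1,c[1],38)-onz(p,*c,38)),onz(p,*c,38),onz(p,*c,28))
print('closed')
for c,a in blobs(245,195,275,260,40): print(c,a,onz(p,*c,152))
print('mouth',onz(p,227,250.5,140))
# tab
def tp(x,y): return 125+x/4.,170+y/4.
for n,c in dict(rimFL=(605,15),rimFR=(637,440),rimBL=(300,42),rimBR=(327,468),chBL=(338,58),chBR=(365,450)).items(): print(n,onz(p,*tp(*c),105))
for n,c in dict(hing1=(325,85),hing2=(345,425)).items(): print(n,onz(p,*tp(*c),110))
# side mouth: crop3 (160,283) -> 
u,v=205+160/4,95+282/4; print('side mouth ray z140',onz(s,u,v,140), 'tri',tri([(p,227,250.5),(s,u,v)]))
# tab tri: top end far edge centre
print('tabtip', tri([(p,*tp(37,261)),(s,205+150/4,95+17/4)]))
for n,c in dict(bl=(255+133/5,225+(470-350)/5)).items(): print(n,onz(s,*c,38))
E
```

```text
stoppers
[362.48648649 203.        ] 37 19.642756848942508 [ 588.33477634 -280.32513547   38.        ] [ 589.24417196 -281.17986417   28.        ]
[362.16842105 241.09473684] 95 31.22929803782644 [ 479.84406629 -281.20491799   38.        ] [ 479.95361753 -282.06613286   28.        ]
closed
[256.52941176 207.80392157] 102 [558.48626141   5.99251429 152.        ]
[259.38679245 247.38679245] 106 [455.90320891  -5.31509922 152.        ]
mouth [445.63196861  80.50882827 140.        ]
rimFL [656.53709572 -37.76356652 105.        ]
rimFR [370.51522499 -68.88041917 105.        ]
rimBL [632.75496549 169.30322477 105.        ]
rimBR [346.98276413 137.14621248 105.        ]
chBL [622.42456006 142.88011699 105.        ]
chBR [359.47549273 112.34642815 105.        ]
hing1 [603.18578924 149.59799393 110.        ]
hing2 [375.9892357  125.32592341 110.        ]
side mouth ray z140 [443.79695664  75.27702083 140.        ] tri [445.06369168  81.14275627 137.16718442]
tabtip [478.45077138 260.58415712 305.9960347 ]
bl [ 479.68628349 -287.60810098   38.        ]
```

The candidates in the top view:
- Black at (362,241): lip about 32–34 mm. This is the large black stopper and fits the description, and the crop confirms it.
- Black at (362,203): 20 mm, the small stopper.
- Pink at (345,219) and (387,228), and brown at (337,246): decoys.

The open flask is at (227,250). It is on the hinge side, nearest the robot.

drive_tool:
  motion:
    - [[0.004,-0.025,0.02],[0,0,-0.06]]
    - [[0.004,-0.025,0.02],[0,0,-0.06]]
    - [[0.004,-0.025,0.02],[0,0,-0.06]]
    - [[0.004,-0.025,0.02],[0,0,-0.06]]
    - [[0.004,-0.025,0.02],[0,0,-0.06]]
    - [[0.004,-0.025,0.02],[0,0,-0.06]]
    - [[0.004,-0.025,0.02],[0,0,-0.06]]
    - [[0.004,-0.025,0.02],[0,0,-0.06]]
    - [[0.004,-0.025,0.02],[0,0,-0.06]]
    - [[0.004,-0.025,0.02],[0,0,-0.06]]
  claw: 0.7
  force: 15

```text
time_s: 0.98
ee_pos: [242.2, 286.7, 414.8]
ee_rot: [180.0, 0.0, 34.9]
force: [1.2, -0.1, -0.2]
gripper_width: 63.8
```

drive_tool:
  motion:
    - [[0.012,-0.03,0],[0,0,-0.06]]
    - [[0.012,-0.03,0],[0,0,-0.06]]
    - [[0.012,-0.03,0],[0,0,-0.06]]
    - [[0.012,-0.03,0],[0,0,-0.06]]
    - [[0.012,-0.03,0],[0,0,-0.06]]
    - [[0.012,-0.03,0],[0,0,-0.06]]
    - [[0.012,-0.03,0],[0,0,-0.06]]
    - [[0.012,-0.03,0],[0,0,-0.06]]
    - [[0.012,-0.03,0],[0,0,-0.06]]
    - [[0.012,-0.03,0],[0,0,-0.06]]

```text
time_s: 1.82
ee_pos: [362.4, -13.5, 413.9]
ee_rot: [-180.0, -0.0, 0.4]
force: [0.1, 0.3, 1.3]
gripper_width: 63.8
```

drive_tool:
  motion:
    - [[0.013,-0.03,-0.015],[0,0,0]]
    - [[0.013,-0.03,-0.02],[0,0,0]]
    - [[0.013,-0.03,-0.02],[0,0,0]]
    - [[0.013,-0.03,-0.02],[0,0,0]]
    - [[0.013,-0.03,-0.02],[0,0,0]]
    - [[0.013,-0.03,-0.02],[0,0,0]]
    - [[0.013,-0.03,-0.02],[0,0,0]]
    - [[0.013,-0.03,-0.02],[0,0,0]]
    - [[0.013,-0.03,-0.02],[0,0,0]]
    - [[0,0,0],[0,0,0]]

```text
time_s: 2.65
ee_pos: [479.3, -285.5, 233.4]
ee_rot: [-179.9, 0.4, 0.5]
force: [-0.5, -0.3, -0.3]
gripper_width: 63.7
```

```bash
python3 - <<'E'
from h import *
im,p=snap('wrist','w1'); s=env.state(); print(s['ee_pos'],s['ee_rot'],s['time_s'])
print(proj(p,[[479.8,-281.2,38]]))
g=im.max(2); m=(g<45).astype(np.uint8); n,l,st,c=cv2.connectedComponentsWithStats(m)
for i in range(1,n):
    if st[i][4]>200: print(c[i],st[i],onz(p,*c[i],38))
E
```

```text
[ 478.80382901 -283.24712065  235.42845209] [-179.81305502    0.31160541    0.47404856] 2.7
[[320.11298701 174.92487599]]
[630.05283757 192.6183953 ] [618 171  22  50 511] [ 828.09923467 -296.62185742   38.        ]
[450.85022693 327.8290469 ] [434 292  40  51 661] [ 642.60847571 -469.89131343   38.        ]
[315.09836133 369.87622083] [    0   298   640   102 24471] [ 476.26013222 -533.78948674   38.        ]
```

View pics/w1.png

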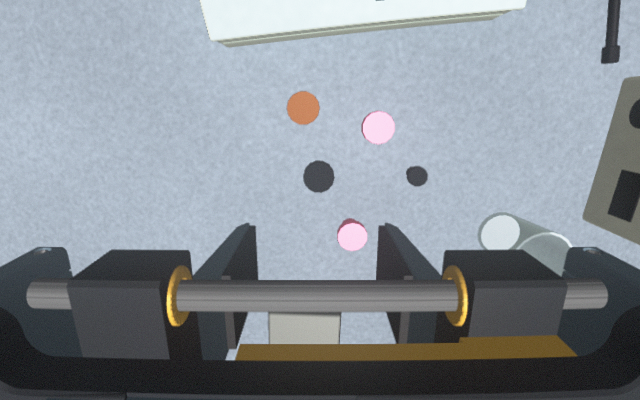

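```bash
python3 - <<'E'
from h import *
p=load('w1'); im=cv2.imread('pics/w1.png'); g=im.max(2)
m=(g<110).astype(np.uint8)[150:205,290:435]; n,l,st,c=cv2.connectedComponentsWithStats(m)
for i in range(1,n):
    if st[i][4]>50:
        u=c[i]+[290,150]; print(u,st[i],onz(p,*u,38),2*np.sqrt(st[i][4]/np.pi)*np.linalg.norm(onz(p,u[0]+1,u[1],38)-onz(p,*u,38)))
for d,(u,v) in dict(brown=(303,107),pink1=(378,127),pink2=(352,237)).items(): print(d,onz(p,u,v,38))
E
```

```text
[318.39676113 176.12280702] [ 14  11  30  31 741] [ 477.97684023 -282.52137604   38.        ] 32.890720670942116
[416.278125 175.634375] [116  17  21  19 320] [ 582.92290257 -280.83296362   38.        ] 21.764248371678743
brown [ 461.5818792  -210.98279931   38.        ]
pink1 [ 539.05679903 -230.23604623   38.        ]
pink2 [ 516.43959342 -351.67313914   38.        ]
```

drive_tool:
  motion:
    - [[0,0.001,-0.02],[0,0,0]]
    - [[0,0,-0.025],[0,0,0]]
    - [[0,0,-0.025],[0,0,0]]
    - [[0,0,-0.025],[0,0,0]]
    - [[0,0,-0.025],[0,0,0]]
    - [[0,0,-0.02],[0,0,0]]
    - [[0,0,-0.01],[0,0,0]]
    - [[0,0,0],[0,0,0]]
    - [[0,0,0],[0,0,0]]
    - [[0,0,0],[0,0,0]]

```text
time_s: 3.53
ee_pos: [480.5, -281.1, 90.7]
ee_rot: [179.9, -0.2, 0.6]
force: [0.5, -0.3, -0.5]
gripper_width: 63.6
```

```bash
python3 - <<'E'
from h import *
im,p=snap('wrist','w2'); s=env.state(); print(s['ee_pos'],s['ee_rot'],s['time_s'])
print(proj(p,[[478.5,-282,38]]))
E
```

```text
[ 480.5103089  -281.24959811   90.75599595] [ 1.79898808e+02 -1.71152686e-01  6.38925792e-01] 3.5833
[[316.1338978  222.16580955]]
```

View pics/w2.png

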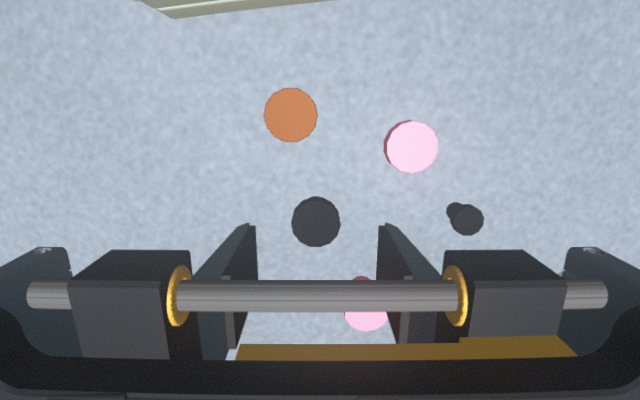

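drive_tool:
  motion:
    - [[-0.002,-0.001,-0.015],[0,0,0]]
    - [[0,0,-0.015],[0,0,0]]
    - [[0,0,-0.013],[0,0,0]]
    - [[0,0,-0.01],[0,0,0]]
    - [[0,0,-0.007],[0,0,0]]
    - [[0,0,-0.004],[0,0,0]]
    - [[0,0,0],[0,0,0]]
    - [[0,0,0],[0,0,0]]
    - [[0,0,0],[0,0,0]]
    - [[0,0,0],[0,0,0]]

```text
time_s: 4.42
ee_pos: [477.9, -282.1, 25.6]
ee_rot: [180.0, -0.1, 0.6]
force: [-0.2, 0.0, 0.2]
gripper_width: 64.1
```

drive_tool:
  motion:
    - [[0,0,0],[0,0,0]]
    - [[0,0,0],[0,0,0]]
    - [[0,0,0],[0,0,0]]
    - [[0,0,0],[0,0,0]]
    - [[0,0,0],[0,0,0]]
    - [[0,0,0],[0,0,0]]
    - [[0,0,0],[0,0,0]]
    - [[0,0,0],[0,0,0]]
    - [[0,0,0],[0,0,0]]
    - [[0,0,0],[0,0,0]]
  claw: 0.2
  force: 25

```text
time_s: 5.25
ee_pos: [477.5, -281.8, 25.0]
ee_rot: [180.0, -0.0, 0.6]
force: [0.5, -0.0, 0.2]
gripper_width: 32.4
```

drive_tool:
  motion:
    - [[0,0,0.01],[0,0,0]]
    - [[0,0,0.02],[0,0,0]]
    - [[0,0,0.03],[0,0,0]]
    - [[0,0,0.03],[0,0,0]]
    - [[0,0,0.03],[0,0,0]]
    - [[0,0,0.03],[0,0,0]]
    - [[0,0.01,0.03],[0,0,0]]
    - [[0,0.02,0.025],[0,0,0]]
    - [[0,0.03,0.02],[0,0,0]]
    - [[0,0.03,0.01],[0,0,0]]

```text
time_s: 6.08
ee_pos: [478.1, -191.6, 263.6]
ee_rot: [179.9, -0.3, 0.5]
force: [0.6, -0.3, 0.0]
gripper_width: 32.0
```

drive_tool:
  motion:
    - [[-0.004,0.033,0],[0,0,0]]
    - [[-0.004,0.033,0],[0,0,0]]
    - [[-0.004,0.033,0],[0,0,0]]
    - [[-0.004,0.033,0],[0,0,0]]
    - [[-0.004,0.033,0],[0,0,0]]
    - [[-0.004,0.033,0],[0,0,0]]
    - [[-0.004,0.02,0],[0,0,0]]
    - [[-0.004,0.014,0],[0,0,0]]
    - [[0,0,0],[0,0,0]]
    - [[0,0,0],[0,0,0]]

```text
time_s: 6.92
ee_pos: [445.2, 40.4, 260.5]
ee_rot: [180.0, -0.0, 0.7]
force: [1.0, 0.4, -0.9]
gripper_width: 32.2
```

```bash
python3 - <<'E'
from h import *
im,p=snap('wrist','w3'); s=env.state(); print(s['ee_pos'],s['ee_rot'],s['time_s'],s['gripper_width'])
print(proj(p,[[445.5,80.8,140]]))
im,p=snap('side','s3'); 
cv2.imwrite('pics/s3c.png',cv2.resize(im[60:235,195:345,::-1],None,fx=4,fy=4,interpolation=cv2.INTER_CUBIC)[:600])
E
```

```text
[445.43770767  39.81080274 260.4188243 ] [ 1.79960531e+02 -4.41363378e-02  6.60229795e-01] 6.9667 32.07799950371784
[[319.81077213 149.05489817]]
```

View pics/w3.png

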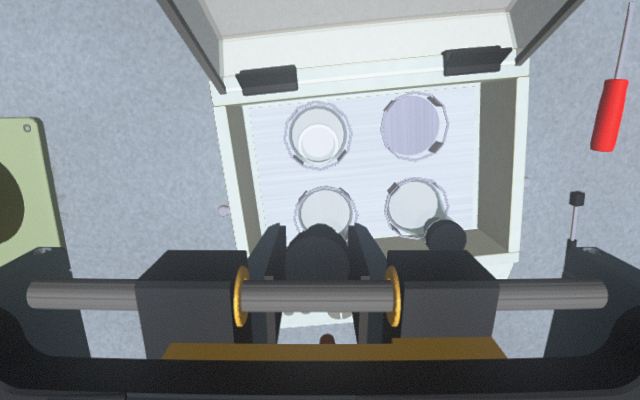

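View pics/s3c.png

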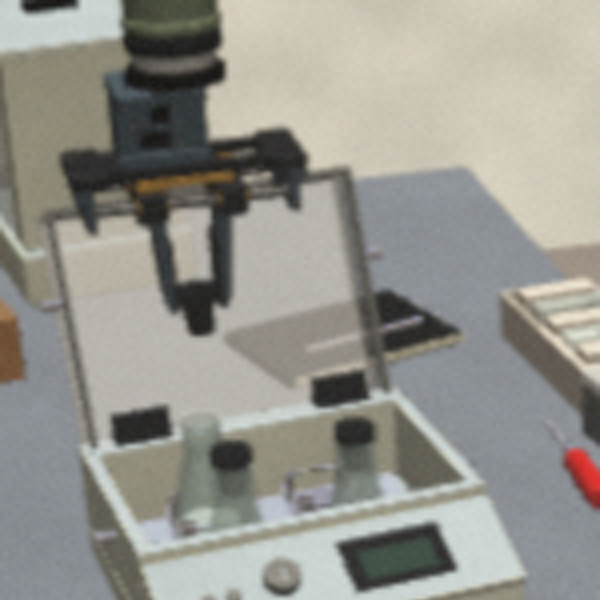

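```bash
python3 - <<'E'
import cv2
im=cv2.imread('pics/w3.png')
cv2.imwrite('pics/w3c.png',cv2.resize(im[90:180,270:370],None,fx=6,fy=6,interpolation=cv2.INTER_CUBIC))
E
```

```text
(no output)
```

View pics/w3c.png

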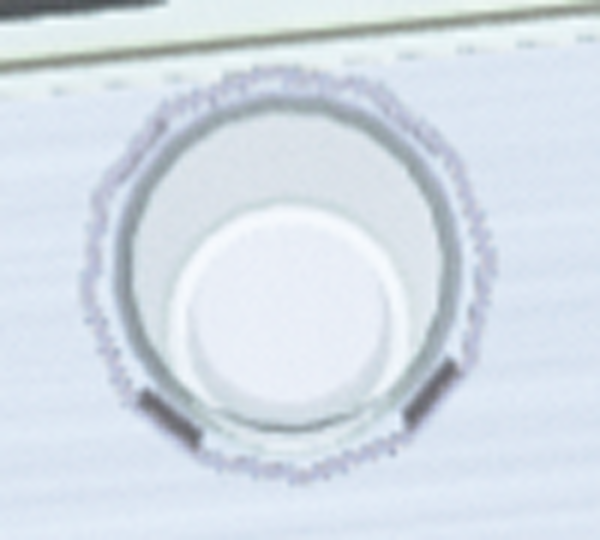

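```bash
python3 - <<'E'
from h import *
p=load('w3'); t=load('top0')
print('mouth',onz(p,318.2,143.9,140))
print('closed far pred',proj(p,[[558.5,6,152]]), 'seen',onz(p,446,236,152))
for n,X in dict(hing1=[603.2,149.6,110],hing2=[376,125.3,110]).items(): print(n,proj(p,[X]))
im=cv2.imread('pics/top0.png')
cv2.imwrite('pics/t0c.png',cv2.resize(im[232:268,205:250],None,fx=14,fy=14,interpolation=cv2.INTER_CUBIC))
E
```

```text
mouth [444.09338054  85.057336   140.        ]
closed far pred [[449.01486696 239.60909645]] seen [555.4597037    9.30759826 152.        ]
hing1 [[499.28649493  70.12992371]]
hing2 [[242.00573927  93.84370742]]
```

View pics/t0c.png

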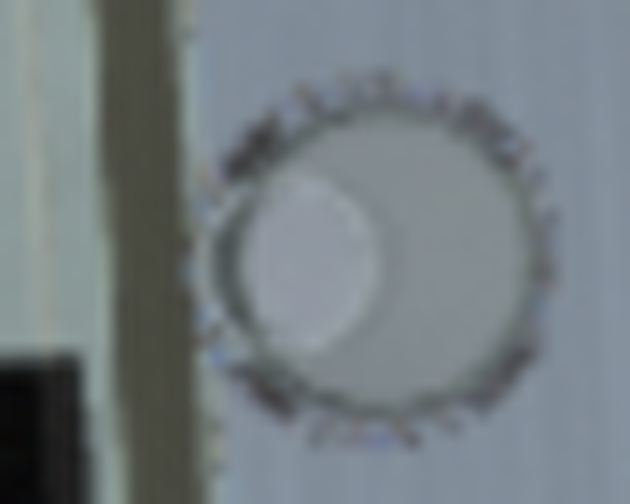

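drive_tool:
  motion:
    - [[0,0.01,0],[0,0,0]]
    - [[0,0.015,0],[0,0,0]]
    - [[0,0.01,0],[0,0,0]]
    - [[0,0.008,-0.01],[0,0,0]]
    - [[0,0.002,-0.015],[0,0,0]]
    - [[0,0,-0.02],[0,0,0]]
    - [[0,0,-0.02],[0,0,0]]
    - [[0,0,-0.012],[0,0,0]]
    - [[0,0,0],[0,0,0]]
    - [[0,0,0],[0,0,0]]

```text
time_s: 7.85
ee_pos: [445.1, 85.2, 182.2]
ee_rot: [180.0, 0.1, 0.6]
force: [-0.8, 0.7, -0.0]
gripper_width: 31.9
```

```bash
python3 - <<'E'
from h import *
im,p=snap('wrist','w4'); s=env.state(); print(s['ee_pos'],s['ee_rot'],s['time_s'],s['gripper_width'])
a=im[150:330,230:410,::-1]
im2,p=snap('side','s4'); im3,p=snap('top','t4')
b=im2[125:215,205:295,::-1]; c=im3[215:275,195:255,::-1]
R=lambda x:cv2.resize(x,(400,400),interpolation=cv2.INTER_CUBIC)
cv2.imwrite('pics/m4.png',np.hstack([R(a),R(b)])); cv2.imwrite('pics/m4t.png',R(c))
E
```

```text
[445.74172213  85.30339431 183.08762497] [ 1.79999428e+02 -1.56189487e-02  6.26627332e-01] 7.9 32.19148258626083
```

View pics/m4.png

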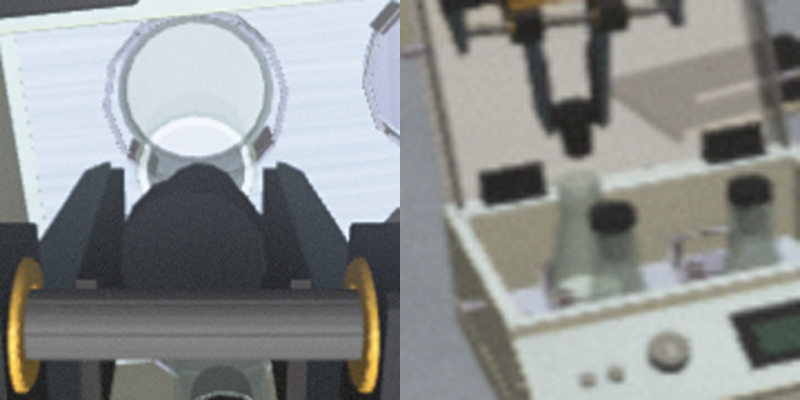

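```bash
python3 - <<'E'
from h import *
p=load('w4'); print(onz(p,317.8,230.6,140))
# stopper lip bottom circle: lip top at z=183+12 approx, lip centre from lip top outline
print(proj(p,[[445.4,85.2,195],[445.4,85.2,158],[445.4,85.2-17,195],[445.4,85.2+17,195]]))
s=load('s4'); print('side: mouth pred / plug bottom pred',proj(s,[[445.4,85.2,140],[445.4,85.2,158]]))
E
```

```text
[443.96626337  82.19430163 140.        ]
[[320.80772397 263.35859912]
 [320.27078276 236.33408529]
 [320.30529012 293.75690961]
 [321.33592059 231.15740823]]
side: mouth pred / plug bottom pred [[244.98951474 164.21379591]
 [244.53362659 159.30446074]]
```

```bash
python3 - <<'E'
import cv2
im=cv2.imread('pics/s4.png'); cv2.imwrite('pics/s4c.png',cv2.resize(im[140:200,225:275],None,fx=10,fy=10,interpolation=cv2.INTER_CUBIC))
E
```

```text
(no output)
```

View pics/s4c.png

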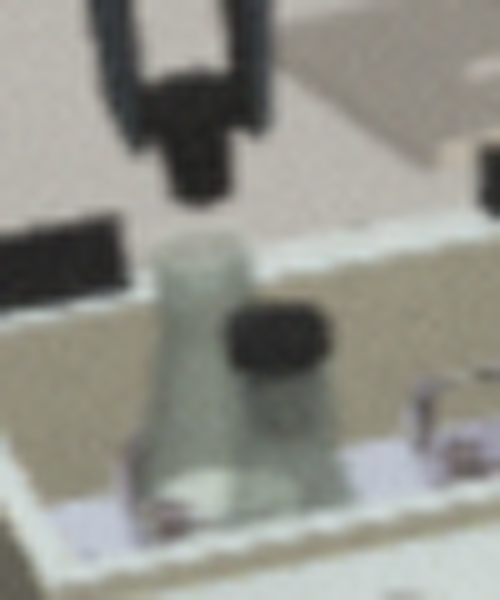

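drive_tool:
  motion:
    - [[-0.0005,-0.001,-0.004],[0,0,0]]
    - [[0,0,-0.005],[0,0,0]]
    - [[0,0,-0.005],[0,0,0]]
    - [[0,0,-0.005],[0,0,0]]
    - [[0,0,-0.004],[0,0,0]]
    - [[0,0,-0.004],[0,0,0]]
    - [[0,0,-0.003],[0,0,0]]
    - [[0,0,0],[0,0,0]]
    - [[0,0,0],[0,0,0]]
    - [[0,0,0],[0,0,0]]

```text
time_s: 8.83
ee_pos: [445.1, 84.2, 153.1]
ee_rot: [-180.0, -0.0, 0.6]
force: [-0.7, -0.5, -0.0]
gripper_width: 31.9
```

```bash
python3 - <<'E'
from h import *
im,p=snap('wrist','w5'); s=env.state(); print(s['ee_pos'],s['ee_rot'],s['force'],s['torque'],s['time_s'],s['gripper_width'])
a=im[150:330,230:410,::-1]
im2,p=snap('side','s5')
b=im2[140:200,215:275,::-1]
R=lambda x:cv2.resize(x,(400,400),interpolation=cv2.INTER_CUBIC)
cv2.imwrite('pics/m5.png',np.hstack([R(a),R(b)]))
E
```

```text
[445.15846094  84.24389002 153.1817108 ] [-1.79994802e+02 -3.43808356e-02  6.29408337e-01] [0.61037155 0.34946228 0.18753169] [-0.0719111   0.0956513   0.01072183] 8.8833 32.08368971525534
```

View pics/m5.png

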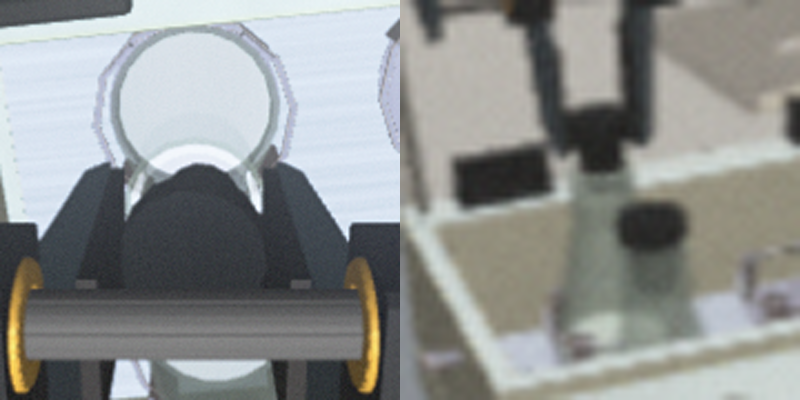

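drive_tool:
  motion:
    - [[0,0,-0.003],[0,0,0]]
    - [[0,0,-0.003],[0,0,0]]
    - [[0,0,-0.002],[0,0,0]]
    - [[0,0,-0.002],[0,0,0]]
    - [[0,0,-0.002],[0,0,0]]
    - [[0,0,0],[0,0,0]]
    - [[0,0,0],[0,0,0]]
    - [[0,0,0],[0,0,0]]
    - [[0,0,0],[0,0,0]]
    - [[0,0,0],[0,0,0]]

```text
time_s: 9.77
ee_pos: [444.9, 84.2, 141.0]
ee_rot: [-180.0, -0.0, 0.6]
force: [0.3, -0.4, -0.3]
gripper_width: 32.2
```

drive_tool:
  motion:
    - [[0,0,-0.001],[0,0,0]]
    - [[0,0,-0.001],[0,0,0]]
    - [[0,0,-0.001],[0,0,0]]
    - [[0,0,0],[0,0,0]]
    - [[0,0,0],[0,0,0]]
    - [[0,0,0],[0,0,0]]
    - [[0,0,0],[0,0,0]]
    - [[0,0,0],[0,0,0]]
    - [[0,0,0],[0,0,0]]
    - [[0,0,0],[0,0,0]]

```text
time_s: 10.6
ee_pos: [445.9, 84.6, 139.7]
ee_rot: [-179.9, -0.2, 0.6]
force: [-1.8, 1.1, 10.7]
gripper_width: 32.2
```

drive_tool:
  motion:
    - [[0,0,0],[0,0,0]]
    - [[0,0,0],[0,0,0]]
    - [[0,0,0],[0,0,0]]
    - [[0,0,0],[0,0,0]]
    - [[0,0,0],[0,0,0]]
    - [[0,0,0],[0,0,0]]
    - [[0,0,0.01],[0,0,0]]
    - [[0,0,0.02],[0,0,0]]
    - [[0,0,0.02],[0,0,0]]
    - [[0,0,0.02],[0,0,0]]
  claw: 0.6

```text
time_s: 11.43
ee_pos: [444.7, 84.1, 208.5]
ee_rot: [180.0, 0.1, 0.6]
force: [1.4, -0.3, -0.8]
gripper_width: 54.6
```

```bash
python3 - <<'E'
from h import *
im,p=snap('wrist','w6'); s=env.state(); print(s['ee_pos'],s['ee_rot'],s['force'],s['time_s'],s['gripper_width'])
a=im[150:330,230:410,::-1]
print(proj(p,[[445,84,152]]))
im2,p=snap('side','s6'); print(proj(p,[[445,84,152],[445,84,140]]))
b=im2[140:200,215:275,::-1]
R=lambda x:cv2.resize(x,(400,400),interpolation=cv2.INTER_CUBIC)
cv2.imwrite('pics/m6.png',np.hstack([R(a),R(b)]))
E
```

```text
[447.1922875   84.55901676 212.48944757] [-179.93833077   -0.40990618    0.63074772] [1.79257009 0.62181685 2.55331148] 11.4833 54.41418397511856
[[319.84211767 219.50412007]]
[[244.62571167 161.10826926]
 [244.92955154 164.37703606]]
```

View pics/m6.png

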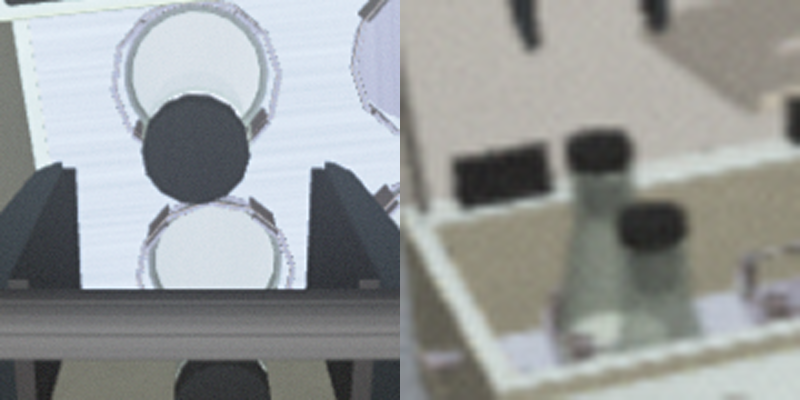

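drive_tool:
  motion:
    - [[0,0,0.02],[0,0,0]]
    - [[0,0,0.02],[0,0,0]]
    - [[0,0,0.02],[0,0,0]]
    - [[0,0,0.02],[0,0,0]]
    - [[0,0,0.02],[0,0,0]]
    - [[0,0,0.02],[0,0,0.1]]
    - [[0,0,0.02],[0,0,0.1]]
    - [[0,0,0.02],[0,0,0.1]]
    - [[0,0,0.02],[0,0,0.1]]
    - [[0,0,0.01],[0,0,0.1]]

```text
time_s: 12.37
ee_pos: [445.5, 84.3, 399.1]
ee_rot: [180.0, -0.1, 29.6]
force: [0.0, 0.6, -0.1]
gripper_width: 55.0
```

drive_tool:
  motion:
    - [[0.003,0.021,-0.003],[0,0,0.117]]
    - [[0.003,0.021,-0.003],[0,0,0.117]]
    - [[0.003,0.021,-0.003],[0,0,0.117]]
    - [[0.003,0.021,-0.003],[0,0,0.117]]
    - [[0.003,0.021,-0.003],[0,0,0.117]]
    - [[0.003,0.021,-0.003],[0,0,0.117]]
    - [[0.003,0.021,-0.003],[0,0,0.117]]
    - [[0.003,0.021,-0.003],[0,0,0.117]]
    - [[0.003,0.021,-0.003],[0,0,0.117]]
    - [[0.003,0.018,-0.002],[0,0,0.117]]

```text
time_s: 13.2
ee_pos: [474.8, 292.5, 367.0]
ee_rot: [-179.9, 0.0, 96.7]
force: [0.5, -1.0, 0.3]
gripper_width: 54.6
```

drive_tool:
  motion:
    - [[0,0,0],[-0.043,-0.0047,0]]
    - [[0,0,0],[-0.043,-0.0047,0]]
    - [[0,0,0],[-0.043,-0.0047,0]]
    - [[0,0,0],[-0.043,-0.0047,0]]
    - [[0,0,0],[-0.043,-0.0047,0]]
    - [[0,0,0],[-0.043,-0.0047,0]]
    - [[0,0,0],[-0.043,-0.0047,0]]
    - [[0,0,0],[-0.043,-0.0047,0]]
    - [[0,0,0],[-0.043,-0.0047,0]]
    - [[0,0,0],[-0.043,-0.0047,0]]

```text
time_s: 14.03
ee_pos: [475.0, 291.3, 367.6]
ee_rot: [-179.9, 25.0, 96.4]
force: [-0.4, 0.6, 0.0]
gripper_width: 54.7
```

```bash
python3 - <<'E'
from h import *
from scipy.spatial.transform import Rotation as Ro
im,p=snap('wrist','w7'); s=env.state(); print(s['ee_pos'],s['ee_rot'],s['qpos'],s['time_s'],s['gripper_width'])
print(Ro.from_euler('xyz',s['ee_rot'],degrees=True).as_matrix().round(3))
im2,p=snap('side','s7')
cv2.imwrite('pics/s7c.png',cv2.resize(im2[40:220,190:350,::-1],None,fx=3,fy=3,interpolation=cv2.INTER_CUBIC))
E
```

```text
[474.60958799 292.45776329 366.16137372] [-179.71362062   25.05301402   96.54684897] [ 42.27844425  21.30896984  68.16931233 -20.66607116 105.04553729
 -57.05666911] 14.0833 54.80001139595058
[[-0.103  0.994  0.043]
 [ 0.9    0.112 -0.421]
 [-0.423 -0.005 -0.906]]
```

View pics/w7.png

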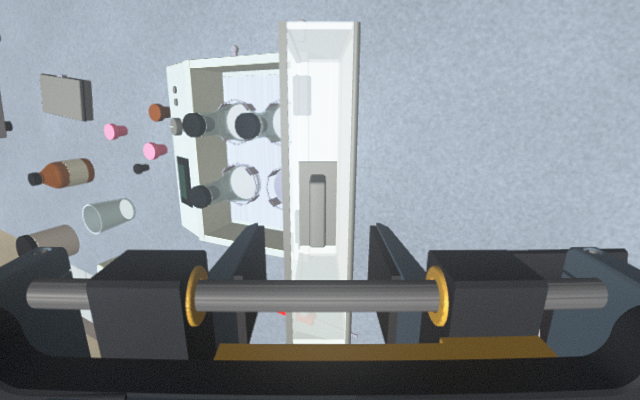

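View pics/s7c.png

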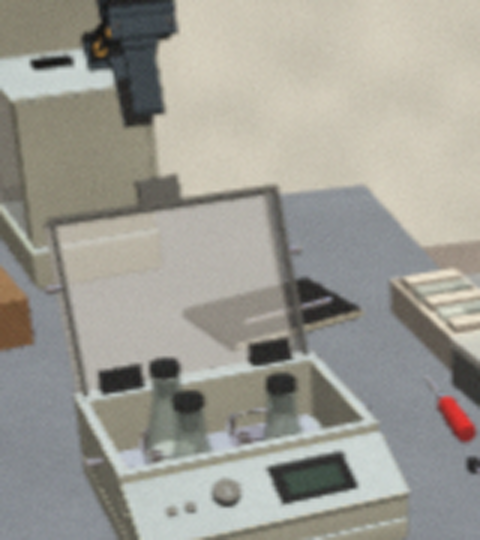

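```bash
python3 - <<'E'
from h import *
p=load('w7'); c=np.array([478.8,263.1,306.8]); ey=np.array([-.9941,-.1089,0])
print(proj(p,[c,c+25*ey,c-25*ey]))
im=cv2.imread('pics/w7.png'); cv2.imwrite('pics/w7c.png',cv2.resize(im[155:255,270:370],None,fx=6,fy=6,interpolation=cv2.INTER_CUBIC))
from scipy.spatial.transform import Rotation as Ro
E
```

```text
[[316.81070059 219.14317249]
 [316.92889844 185.17120427]
 [316.69863177 251.3082469 ]]
```

View pics/w7c.png

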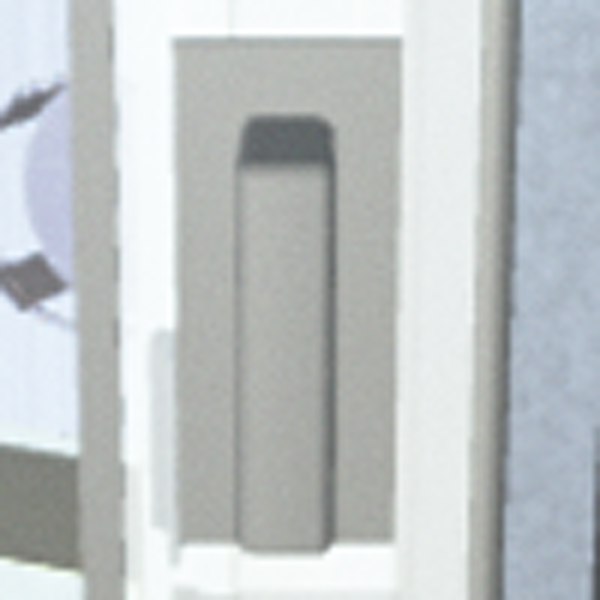

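drive_tool:
  motion:
    - [[0.0004,-0.004,-0.0087],[0,0,0]]
    - [[0.0004,-0.004,-0.0087],[0,0,0]]
    - [[0.0004,-0.004,-0.0087],[0,0,0]]
    - [[0.0004,-0.004,-0.0087],[0,0,0]]
    - [[0.0004,-0.004,-0.0087],[0,0,0]]
    - [[0.0004,-0.004,-0.0087],[0,0,0]]
    - [[0.0004,-0.004,-0.0087],[0,0,0]]
    - [[0.0004,-0.004,-0.0087],[0,0,0]]
    - [[0,0,0],[0,0,0]]
    - [[0,0,0],[0,0,0]]
  claw: 0.45

```text
time_s: 14.97
ee_pos: [478.1, 258.8, 299.0]
ee_rot: [-179.9, 24.8, 96.3]
force: [0.5, 0.7, 0.9]
gripper_width: 41.3
```

```bash
python3 - <<'E'
from h import *
im,p=snap('wrist','w8'); s=env.state(); print(s['ee_pos'],s['ee_rot'],s['force'],s['time_s'],s['gripper_width'])
im2,p=snap('side','s8')
cv2.imwrite('pics/s8c.png',cv2.resize(im2[40:220,190:350,::-1],None,fx=3,fy=3,interpolation=cv2.INTER_CUBIC))
E
```

```text
[478.27365543 259.20891254 299.48992054] [-179.98145541   24.76838895   96.3102119 ] [ 0.10674581 -0.44665529 -0.57965945] 15.0167 41.151101496224065
```

View pics/w8.png

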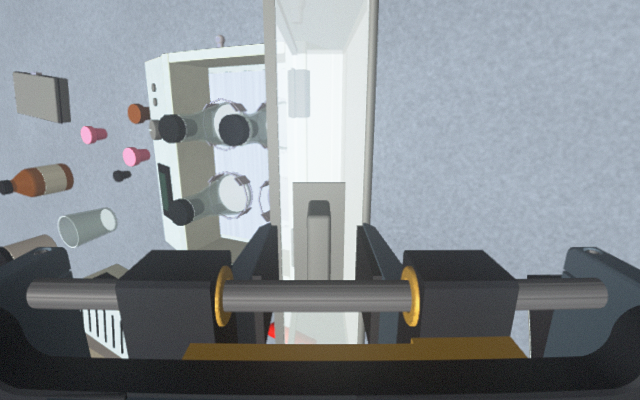

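View pics/s8c.png

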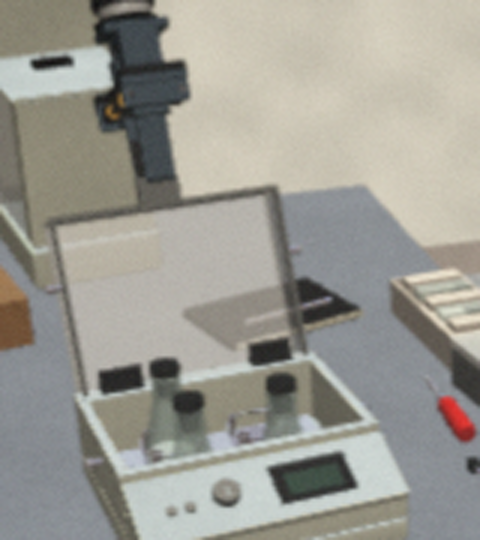

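drive_tool:
  motion:
    - [[0.0002,-0.0015,-0.004],[0,0,0]]
    - [[0.0002,-0.0015,-0.003],[0,0,0]]
    - [[0,-0.001,-0.002],[0,0,0]]
    - [[0,0,0],[0,0,0]]
    - [[0,0,0],[0,0,0]]
    - [[0,0,0],[0,0,0]]
    - [[0,0,0],[0,0,0]]
    - [[0,0,0],[0,0,0]]
    - [[0,0,0],[0,0,0]]
    - [[0,0,0],[0,0,0]]

```text
time_s: 15.9
ee_pos: [478.6, 255.3, 290.4]
ee_rot: [-180.0, 24.8, 96.3]
force: [-0.2, 0.3, -0.5]
gripper_width: 41.2
```

drive_tool:
  motion:
    - [[0,0,0],[0,0,0]]
    - [[0,0,0],[0,0,0]]
    - [[0,0,0],[0,0,0]]
    - [[0,0,0],[0,0,0]]
    - [[0,0,0],[0,0,0]]
    - [[0,0,0],[0,0,0]]
    - [[0,0,0],[0,0,0]]
    - [[0,0,0],[0,0,0]]
    - [[0,0,0],[0,0,0]]
    - [[0,0,0],[0,0,0]]
  claw: 0
  force: 25

```text
time_s: 16.73
ee_pos: [478.5, 255.5, 290.2]
ee_rot: [-180.0, 24.7, 96.3]
force: [-0.1, 2.6, -0.9]
gripper_width: 11.9
```

```bash
python3 - <<'E'
from h import *
s=env.state(); print(s['ee_pos'],s['ee_rot'],s['force'],s['torque'],s['time_s'],s['gripper_width'])
from scipy.spatial.transform import Rotation as Ro
print(Ro.from_euler('xyz',s['ee_rot'],degrees=True).as_matrix().round(3))
im2,p=snap('side','s9')
cv2.imwrite('pics/s9c.png',cv2.resize(im2[40:220,190:350,::-1],None,fx=3,fy=3,interpolation=cv2.INTER_CUBIC))
E
```

```text
[478.5235553  255.50670115 290.23839849] [-179.96243111   24.73810239   96.33095482] [-0.07353799  2.63341188 -0.90025281] [ 0.86984421  0.07758882 -0.04028454] 16.7333 11.864241898689563
[[-0.1    0.994  0.045]
 [ 0.903  0.11  -0.416]
 [-0.418 -0.001 -0.908]]
```

View pics/s9c.png

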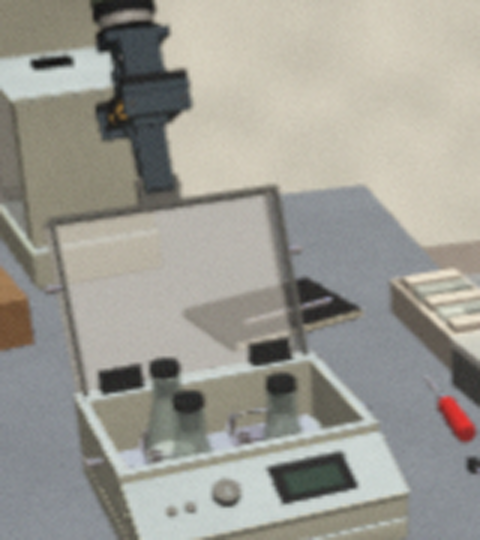

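```bash
python3 - <<'E'
import numpy as np
ex=np.array([-.1089,.9941]); r=210.8
f=lambda t:(-r*np.cos(t)+27.5*np.sin(t), r*np.sin(t)+27.5*np.cos(t))
w=np.array([.3,.6]+[1]*16+[.7,.4,0,0]); w=w/w.sum()*.822
t=2.0
for i,d in enumerate(w):
    a=f(t);t-=d;b=f(t);dx=b[0]-a[0]
    print(i,round(dx*ex[0]/1e3,4),round(dx*ex[1]/1e3,4),round((b[1]-a[1])/1e3,4),'|',round(d*.9941,4),round(d*.1089,4), round(t,3))
E
```

```text
0 0.0003 -0.0025 0.0015 | 0.0136 0.0015 1.986
1 0.0005 -0.005 0.003 | 0.0272 0.003 1.959
2 0.0009 -0.0085 0.0046 | 0.0454 0.005 1.913
3 0.001 -0.0087 0.0042 | 0.0454 0.005 1.868
4 0.001 -0.0089 0.0038 | 0.0454 0.005 1.822
5 0.001 -0.009 0.0034 | 0.0454 0.005 1.776
6 0.001 -0.0092 0.003 | 0.0454 0.005 1.731
7 0.001 -0.0093 0.0026 | 0.0454 0.005 1.685
8 0.001 -0.0094 0.0021 | 0.0454 0.005 1.639
9 0.001 -0.0095 0.0017 | 0.0454 0.005 1.594
10 0.001 -0.0096 0.0013 | 0.0454 0.005 1.548
11 0.0011 -0.0096 0.0008 | 0.0454 0.005 1.502
12 0.0011 -0.0096 0.0004 | 0.0454 0.005 1.457
13 0.0011 -0.0096 -0.0001 | 0.0454 0.005 1.411
14 0.0011 -0.0096 -0.0005 | 0.0454 0.005 1.365
15 0.0011 -0.0096 -0.001 | 0.0454 0.005 1.32
16 0.001 -0.0095 -0.0014 | 0.0454 0.005 1.274
17 0.001 -0.0095 -0.0018 | 0.0454 0.005 1.228
18 0.0007 -0.0066 -0.0015 | 0.0318 0.0035 1.196
19 0.0004 -0.0037 -0.001 | 0.0182 0.002 1.178
20 -0.0 0.0 0.0 | 0.0 0.0 1.178
21 -0.0 0.0 0.0 | 0.0 0.0 1.178
```

drive_tool:
  motion:
    - [[0.0003,-0.0025,0.0015],[0.0136,0.0015,0]]
    - [[0.0005,-0.005,0.003],[0.0272,0.003,0]]
    - [[0.0009,-0.0085,0.0046],[0.0454,0.005,0]]
    - [[0.001,-0.0087,0.0042],[0.0454,0.005,0]]
    - [[0.001,-0.0089,0.0038],[0.0454,0.005,0]]
    - [[0.001,-0.009,0.0034],[0.0454,0.005,0]]
    - [[0.001,-0.0092,0.003],[0.0454,0.005,0]]
    - [[0.001,-0.0093,0.0026],[0.0454,0.005,0]]
    - [[0,0,0],[0,0,0]]
    - [[0,0,0],[0,0,0]]

```text
time_s: 17.62
ee_pos: [485.4, 193.0, 316.6]
ee_rot: [180.0, 6.7, 96.2]
force: [0.6, 1.9, -3.9]
gripper_width: 12.0
```

```bash
python3 - <<'E'
from h import *
s=env.state(); print(s['ee_pos'],s['ee_rot'],s['force'],s['torque'],s['time_s'],s['gripper_width'])
r=210.8;t=1.685;x=-r*np.cos(t)+27.5*np.sin(t);z=r*np.sin(t)+27.5*np.cos(t); print('expect',478.5-.1089*(x-112.7),255.5+.9941*(x-112.7),110+z, 'pitch',np.degrees(t-np.pi/2)+.15)
im2,p=snap('side','s10')
cv2.imwrite('pics/s10c.png',cv2.resize(im2[40:220,190:350,::-1],None,fx=3,fy=3,interpolation=cv2.INTER_CUBIC))
E
```

```text
[485.38953367 193.03013582 316.57897905] [179.99056209   6.6974033   96.19651481] [ 0.60266519  1.87656075 -3.88528459] [ 0.76255086 -0.21108012  0.12253477] 17.6167 12.032957388886707
expect 485.18181017635436 194.5047061862822 316.29303757346815 pitch 6.693388479543718
```

View pics/s10c.png

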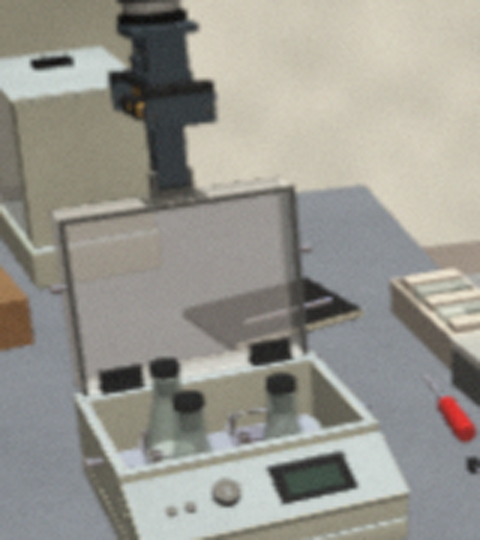

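Hood is following well. I'll continue along the arc.

drive_tool:
  motion:
    - [[0.0005,-0.0047,0.001],[0.0227,0.0025,0]]
    - [[0.0005,-0.0047,0.001],[0.0227,0.0025,0]]
    - [[0.001,-0.0095,0.0017],[0.0454,0.005,0]]
    - [[0.001,-0.0096,0.0013],[0.0454,0.005,0]]
    - [[0.0011,-0.0096,0.0008],[0.0454,0.005,0]]
    - [[0.0011,-0.0096,0.0004],[0.0454,0.005,0]]
    - [[0.0011,-0.0096,-0.0001],[0.0454,0.005,0]]
    - [[0.0011,-0.0096,-0.0005],[0.0454,0.005,0]]
    - [[0,0,0],[0,0,0]]
    - [[0,0,0],[0,0,0]]

```text
time_s: 18.5
ee_pos: [492.7, 126.8, 321.7]
ee_rot: [-180.0, -11.6, 96.2]
force: [3.0, 3.2, -4.5]
gripper_width: 11.5
```

drive_tool:
  motion:
    - [[0.0005,-0.0048,-0.0005],[0.0227,0.0025,0]]
    - [[0.0006,-0.0048,-0.0005],[0.0227,0.0025,0]]
    - [[0.001,-0.0095,-0.0014],[0.0454,0.005,0]]
    - [[0.0005,-0.0048,-0.0009],[0.0227,0.0025,0]]
    - [[0.0005,-0.0047,-0.0009],[0.0227,0.0025,0]]
    - [[0.0007,-0.0066,-0.0015],[0.0318,0.0035,0]]
    - [[0.0002,-0.0018,-0.0005],[0.0091,0.001,0]]
    - [[0.0002,-0.0019,-0.0005],[0.0091,0.001,0]]
    - [[0,0,0],[0,0,0]]
    - [[0,0,0],[0,0,0]]

```text
time_s: 19.33
ee_pos: [496.9, 88.9, 315.1]
ee_rot: [-180.0, -22.3, 96.4]
force: [4.6, 3.1, -7.7]
gripper_width: 11.8
```

```bash
python3 - <<'E'
from h import *
s=env.state(); print(s['ee_pos'],s['ee_rot'],s['force'],s['torque'],s['time_s'],s['gripper_width'])
r=210.8;t=1.178;x=-r*np.cos(t)+27.5*np.sin(t);z=r*np.sin(t)+27.5*np.cos(t); print('expect',478.5-.1089*(x-112.7),255.5+.9941*(x-112.7),110+z, 'pitch',np.degrees(t-np.pi/2)+.15)
H=np.array([478.5+.1089*112.7,255.5-.9941*112.7]); print(H)
d=(s['ee_pos'][:2]-H)@[-.1089,.9941]; zz=s['ee_pos'][2]-110
print('theta from pos',np.pi-np.arctan2(zz,d)-(0) - 0, 'th', np.arctan2(zz,-d)+0, 'corr', np.arctan2(zz,-d)+np.arctan2(27.5,r), np.hypot(d,zz),np.hypot(r,27.5))
im2,p=snap('side','s11');im3,p=snap('top','t11');im4,p=snap('wrist','w11')
cv2.imwrite('pics/s11c.png',cv2.resize(im2[40:220,190:350,::-1],None,fx=3,fy=3,interpolation=cv2.INTER_CUBIC))
cv2.imwrite('pics/t11c.png',cv2.resize(im3[150:310,110:330,::-1],None,fx=3.5,fy=3.5,interpolation=cv2.INTER_CUBIC))
E
```

```text
[496.8893055   88.88098713 315.09307178] [-179.98385617  -22.30320998   96.35514678] [ 4.57600398  3.12750822 -7.68000907] [ 0.03331198 -0.67152874 -0.39640093] 19.3333 11.813258832696448
expect 496.79334242486703 88.5081569829172 315.2722248189691 pitch -22.355571733589027
[490.77303 143.46493]
theta from pos 1.309117783496943 th 1.3091177834969432 corr 1.4388406009262307 212.32109853260312 212.58619428363642
```

View pics/s11c.png

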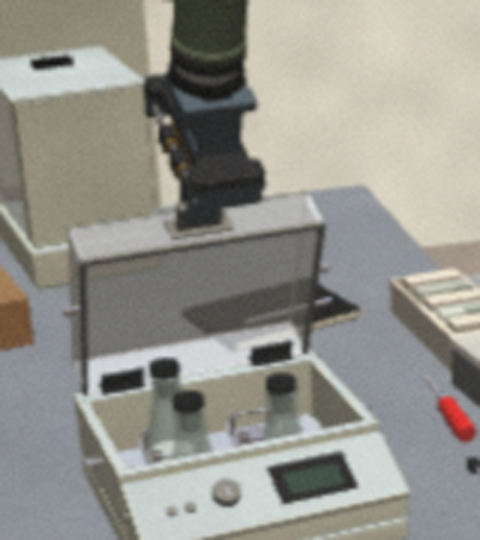

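View pics/w11.png

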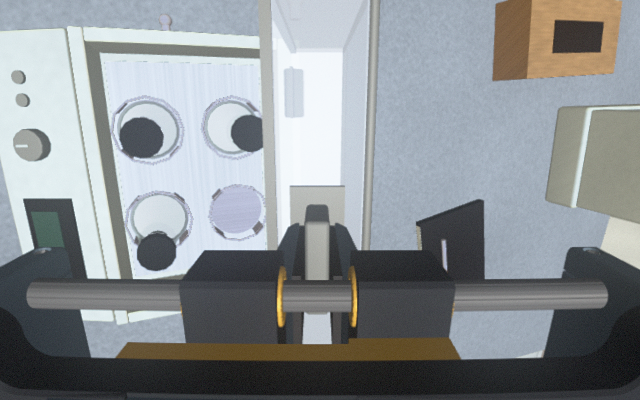

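View pics/t11c.png

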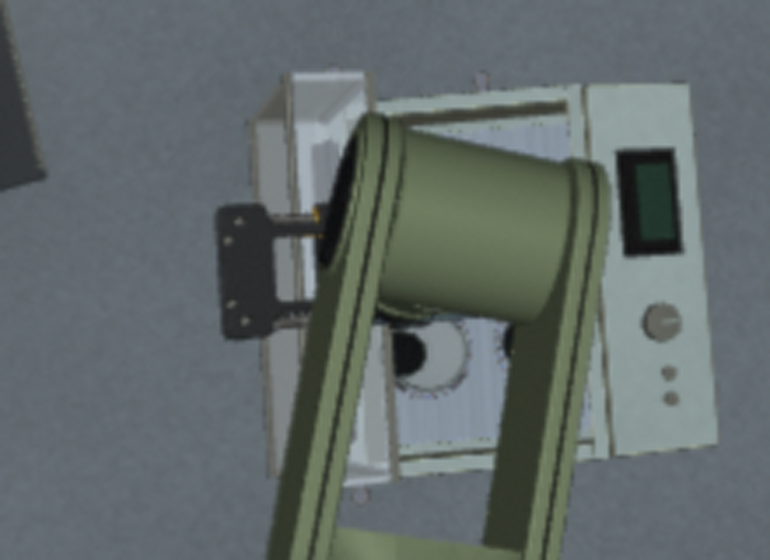

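```bash
python3 - <<'E'
from h import *
t=load('t11');s=load('s11'); H=np.array([491,143.5,110]); ex=np.array([-.1089,.9941,0]); ey=np.array([-.9941,-.1089,0]); ez=np.array([0,0,1.])
P=lambda th,x,y,z: H+(x*np.cos(th)+z*np.sin(th))*ex+y*ey+(-x*np.sin(th)+z*np.cos(th))*ez
for th in (1.13,1.178,1.23):
    pts=[P(th,-203,y,z) for y in (-135,135) for z in (0,57)]
    a=proj(t,pts); b=proj(s,pts)
    print(th,'top',((a-[110,150])*3.5).round(0).tolist(),'side',((b-[190,40])*3).round(0).tolist())
E
```

```text
1.13 top [[390.0, 69.0], [303.0, 70.0], [416.0, 478.0], [328.0, 489.0]] side [[328.0, 226.0], [311.0, 190.0], [83.0, 265.0], [69.0, 227.0]]
1.178 top [[375.0, 69.0], [287.0, 71.0], [401.0, 480.0], [312.0, 490.0]] side [[325.0, 220.0], [307.0, 186.0], [81.0, 258.0], [67.0, 222.0]]
1.23 top [[359.0, 70.0], [270.0, 72.0], [385.0, 482.0], [294.0, 492.0]] side [[322.0, 213.0], [304.0, 182.0], [78.0, 252.0], [65.0, 218.0]]
```

drive_tool:
  motion:
    - [[0,0,0],[0,0,0]]
    - [[0,0,0],[0,0,0]]
    - [[0,0,0],[0,0,0]]
    - [[0,0,0],[0,0,0]]
    - [[0,0,0],[0,0,0]]
    - [[0,0,0],[0,0,0]]
    - [[0,0,0],[0,0,0]]
    - [[0,0,0],[0,0,0]]
    - [[0,0,0],[0,0,0]]
    - [[0,0,0],[0,0,0]]

```text
time_s: 20.32
ee_pos: [496.9, 88.9, 315.1]
ee_rot: [-180.0, -22.3, 96.4]
force: [4.1, 2.3, -8.6]
gripper_width: 11.8
```

```bash
python3 - <<'E'
from h import *
im,p=snap('side','s12'); print(env.state()['force'],env.state()['qvel'].round(2))
print((proj(p,[[445,84,152],[445,84,140]])-[225,145])*10)
cv2.imwrite('pics/s12c.png',cv2.resize(im[145:200,225:300,::-1],None,fx=10,fy=10,interpolation=cv2.INTER_CUBIC))
E
```

```text
[ 3.44418714  3.18568313 -7.02730157] [-0.08 -0.02  0.09 -0.06  0.05  0.04]
[[196.25711672 161.08269257]
 [199.29551544 193.77036055]]
```

View pics/s12c.png

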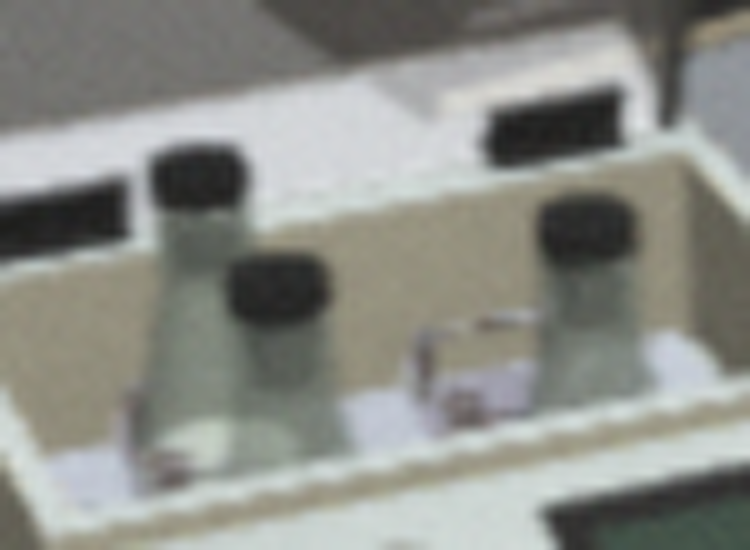

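The new stopper at (198,177) sits level on the rim and looks just like the two closed flasks. The hood is steady in the gripper, so I'm handing in.

```bash
python3 -c "
from workcell import env
env.job_done(); print(env.state()['time_s'])"
```

```text
the job is handed in; nothing more can be done
the job is handed in; nothing more can be done
```

The open flask is closed with the large black stopper, and the gripper is holding the hood by its tab at its balance point. I handed the job in at about 20.4 s of the 51 s allowed.

- **Stopper:** I pressed it into the flask on the robot's side nearest the hinge until it met the rim at about 11 N. The tool height there put it within about 1 mm of fully home. After I let go, the side view shows it level and looking just like the two closed flasks.
- **Hood:** I gripped the tab (11.8 mm measured, 12 mm given) and swung it along its hinge arc. Tool position and tool rotation both give an angle of 1.179 rad, against 1.178 for balance. The hood corners in the top view agree. The side view read very slightly further forward, about 1.16, which is within what I can resolve by eye.
- **Last state:** everything was at rest, with almost no force left along the swing. The tool still carries about 8 N, almost all of it pulling the hood's tab along its length or sideways, because my hinge estimate is off by a millimetre or so.
- **Disagreement:** the cameras differed by 2–4 mm on the flask mouth, so I confirmed the alignment by the stopper and mouth relative to each other before lowering it.

I did not touch anything else, though I did not compare every other object with its starting place.

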